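# Set the kitchen scale with its weight and setting pin

### The arm

A 6-joint arm with a two-finger parallel gripper is mounted at the origin on a cart in front of the work surface, level with it; the furniture and walls round the work are solid. World frame = base frame: x ahead of the robot, y to its left, z up, the work surface at z = 0. Lengths are in m, angles in degrees, forces in N, time in s.
With the tool pointing down it reaches from about 0.325 to 0.75 m from the base axis. Payload 7.6 kg.
Tool frame: the origin (TCP) lies on the centre line of the jaws, within the pads' length; the fingertips stand 19 mm ahead of it and the grasp point (between the pads) is the TCP (ctrl.tcp_to_tips is the z of the fingertips in the tool frame, in m); z points along the fingers, y is the line along which they close (so a half turn about z gives the same grasp; the last joint's range is limited). The gripper opens to 85 mm and grips with 20 to 120 N. Pads are 22 mm wide; open, the fingers measure 114 mm over their backs; the gripper's body (76 mm by 85 mm) begins 54 mm behind the grasp point. The pads swing forward as they close: fully open they stand 13 mm farther back than shut.
Start: joints at [-80.632, 2.991, 80.254, -0, 96.75, -4.028], TCP at [0.122, -0.511, 0.22] pointing down, gripper open.
Joint ranges: [-166.34, 166.34], [-52.06, 124.39], [6.96, 135.62], [-60.46, 240.46], [14.63, 156.25], [-167.68, 167.68]. Speed limits (degrees/s): [147.25, 147.25, 172.46, 180, 180, 180].

### API

Orientations are given as [roll, pitch, yaw] about the fixed x, y, z axes, in that order (R = Rz(yaw) Ry(pitch) Rx(roll)).
In Python, from rig import ctrl gives the robot as it stands.
- The arm moves only by the tool drive_tool, never from a script. Its argument "moves" is a list of rows, each an object of numbers: "dx", "dy", "dz": the shift along the tool's x, y, z in m; "rx", "ry", "rz": the turn, a rotation vector about the tool's x, y, z in rad; "gripper": the gripper command: -1 is fully open, 1 is shut, values between are in proportion. A call has 1 to 12 rows; each row shifts and turns the commanded pose from where the row before left it, along the tool's axes as they then stand; what a row does not reach is not made up. A row lasts 1/10 s, in which the tool goes at most 50 mm and 8.59 degrees, less where a joint would pass 70% of its speed; a pose out of reach is approached as far as the arm can. A call is refused whole if a number of a shift passes 0.05 or a number of a turn 0.15, either way. A call with a gripper value outside its range is refused whole. The fingers move at their own pace and stop on an object; "squeeze" is the grip in N (left out, the last holds). Time passes only in rows, so rows that do not move let the fingers close. It gives the time, the measured TCP pose, the force, the opening and the grip force at its end, in the units of the state.
- ctrl.get_state(): the state, without advancing time (a new reading comes with each control period).
- ctrl.capture(name): name is "side" or "top" or "wrist"; returns (picture, depth): 384x512x3 uint8, red, green, blue; 384x512 float32, m along the optical axis (not along the pixel's ray), 0 where there is no reading.
- ctrl.camera_model(name): a dict with "K" (3x3 intrinsics, pixels), "D" ([k1, k2, p1, p2, k3] as OpenCV has them; the pictures are not rectified), "eye" and "attitude" of the camera in the world; the wrist camera has in their place "tool_from_camera" (4x4, takes a point from camera to tool coordinates, whose origin is the TCP and whose axes are the flange's). Camera axes: x right, y down, z forward; pixel columns grow to the right and rows downward; lengths in m; the calibration is good to about 2 mm. A picture is of the moment at which its call begins: read the wrist's pose just before it. camera_model takes no time and is no camera call.
- ctrl.finish_job(): hands the job in; it is judged then, once.
The state is a dict: "t": time; "q": joint angles; "qd": joint speeds; "joint_torque": joint torques, N m; "position": TCP position; "tcp_rot": TCP orientation; "ft_force": force on the tool from outside, world axes, zero at the start; "moment": the same for the moment, N m; "opening": finger opening in m; "finger_force": force on a finger pad.
Only numpy, scipy, OpenCV 4.12 (cv2) and the standard library are available. Lean on these libraries where they do the work, as an engineer would, in place of code of your own. Each camera call takes 0.05 s, during which the arm holds its last target. There are 200 camera calls.

### The job

Recalibrate the kitchen scale: take the largest of the three steel weights out of the wooden block, set it down (do not drop it) upright inside the ring in the middle of the scale's pan and let go of it. Then pull the setting pin from the block, put its thin tip into the small round hole in the scale's sloping front panel with the pin square to that panel, and press the sprung key at the bottom of the hole lightly, more than half-way in. Keep it pressed, without moving, for at least three seconds and finish like that, still holding the pin on the key; leave the smaller weights and everything else on the worktop where they are.

Things in the scene. Friction and masses are not known exactly. Their poses are not given: they have to be found in the camera images.
- large_center (a point): Largest weight: a plain steel cylinder, 36 mm diameter, 60 mm tall, with a small knob (15 mm diameter, 11 mm high) on top; 500 g. This point is the middle of the cylinder, 30 mm above its underside; z up its axis. It starts upright in a bore of the wooden block (10 mm deep, 39 mm wide), 50 mm of the cylinder (and the knob) standing clear.
- medium_center (a point): Medium weight, same shape: 28 mm diameter, 42 mm tall plus 11 mm knob; point in the middle of the cylinder. In the block next to the largest weight; stays there.
- small_center (a point): Small weight, same shape: 22 mm diameter, 32 mm tall plus 11 mm knob; point in the middle of the cylinder. In the block between the medium weight and the pin; stays there.
- weight_block: Fixed block of light wood, 66 mm deep (x), 200 mm long (y), 30 mm high, with a rounded plinth 3 mm wider all round its foot; origin in the middle of its underside. Along its middle line (x = 0) from +y to -y: largest weight at y = 65 mm, medium at 10 mm, small at -33 mm, setting pin at -77 mm.
- pin_center (a point): Setting pin: round aluminium handle, 12 mm diameter, 76 mm long, with a round steel shank of 5 mm diameter that stands 26 mm out of its lower end; 102 mm long in all, about 40 g. This point lies on the axis 75 mm above the tip (49 mm above the handle's lower end), a good place to grip; z points from the tip up the handle. It starts upright, the shank in a bore of the block and the handle's lower end resting on the block's top.
- pin_tip (a point): End of the pin's thin shank, on the axis; z points up the handle.
- setting_pin: The setting pin; origin at the tip, z up the handle.
- weight_large: The largest weight; origin in the middle of its underside, z up.
- scale: Kitchen scale, fixed, about 165 mm deep (x), 140 mm wide (y): low white housing, round steel pan of 125 mm diameter, and a white panel along its front (-x side, towards the robot) that slopes down towards the front by 15 degrees. Origin under its middle, z up.
- seat (a point): Centre of the pan's upper face (36 mm above the worktop) on which the weight stands: inside a black rubber ring of 40 mm inner diameter, 5 mm high. z up; yaw is the scale's.
- key_mouth (a point): Centre of the mouth of the small round hole (11 mm diameter, steel rim standing 1 mm proud) at the right-hand (-y) end of the sloping panel, beside two flat grey keys and the display. z points out of the hole, square to the panel (15 degrees from vertical, leaning to the scale's -x side). The sprung key lies 5 mm below the mouth.
- set_key (a joint): How far the sprung key in the hole is pressed in, 0 to 0.005 m; spring 800 N/m with 1.2 N at rest, so about 3.2 N half-way in and 5.2 N at the bottom.
- kitchen_timer: Bystander: round wind-up timer, 63 mm diameter, 47 mm high, between the scale and the block.
- lemon: Bystander: lemon, 70 mm long, 51 mm high, at the right.
- copper_mug: Bystander: copper mug, 72 mm high, at the left.
- measure_cup_b: Bystander: small steel measuring cup with long handle, at the left.
- shopping_pad: Bystander: wire-bound pad, at the right.
Not all that is in view belongs to the job. Of the things shaped like the scale, the white one is meant.

How it is judged:
By the outcome, as a careful person would: the job done as asked, in the order asked, and still so for the second after the job is handed in, while the arm keeps its last pose, push and grip.
It also fails if it takes over 64 s, if anything falls off the work surface, if the arm or the gripper's body presses on something with over 40 N, if the wrist force passes 120 N, or if a joint passes its speed limit or range.

## Working session

There is one attempt and no reset: what is moved stays moved. The work goes in short steps, Python scripts to look and compute and a tool call to move; the robot and the scene stay as the last step left them, time stands still between calls to the robot, and variables do not carry over. Pictures are saved under pics/ and viewed, at most 10 in all, crops included, and the job is handed in when it is done.

Besides the shell and the picture viewer there is one more tool, called as name(argument=value, ...), one argument or row to a line, values as JSON. drive_tool: Moves the arm, as the interface text tells. Its arguments: {"type":"object","properties":{"moves":{"type":"array"},"squeeze":{"type":"number"}},"required":["moves"]}

```bash
ls; mkdir -p pics
python3 - <<'E'
from rig import ctrl
import cv2,numpy as np
s=ctrl.get_state();print(s)
for n in("side","top","wrist"):
    p,d=ctrl.capture(n);cv2.imwrite(f"pics/{n}0.png",p[:,:,::-1]);np.save(f"pics/{n}0.npy",d)
    m=ctrl.camera_model(n);print(n,m,(d>0).mean())
a=cv2.imread("pics/top0.png");cv2.imwrite("pics/top0b.png",cv2.resize(a,(800,600)))
E
```

```text
pics
{'t': 0.0, 'q': array([-8.06326570e+01,  3.02706034e+00,  8.03130344e+01, -1.26831630e-03,
        9.67472978e+01, -4.02909955e+00]), 'qd': array([ 0.05679269, -0.06831396,  0.0552888 ,  0.04445484, -0.02997712,
       -0.05386247]), 'joint_torque': array([-2.50597710e-03, -3.81667578e+01, -3.60188913e+01, -3.10152491e-04,
        6.18618855e-03, -9.84128320e-06]), 'position': array([ 0.12159105, -0.51040931,  0.21887374]), 'tcp_rot': array([-1.79912735e+02, -4.88382735e-03,  1.33962908e+01]), 'ft_force': array([-0.08948297,  0.31445378, -0.42863788]), 'moment': array([-0.02165034, -0.05450075,  0.08058625]), 'finger_force': 0.0, 'opening': 0.08486133641294863}
side {'K': array([[415.36623274,   0.        , 260.16503272],
       [  0.        , 415.36623274, 193.97905246],
       [  0.        ,   0.        ,   1.        ]]), 'D': array([-0.03465078,  0.        ,  0.        ,  0.        ,  0.        ]), 'eye': array([ 0.07624088, -0.97198537,  1.07964123]), 'attitude': array([-131.28700585,    0.30834827,  -23.31902328])} 0.9957021077473959
top {'K': array([[490.55495888,   0.    
[... 270 characters left out ...]
 array([-141.59437647,   -0.92025689, -108.74209006])} 0.9672749837239584
wrist {'K': array([[321.27494206,   0.        , 258.1590554 ],
       [  0.        , 321.27494206, 189.32981114],
       [  0.        ,   0.        ,   1.        ]]), 'D': array([-0.04366042,  0.        ,  0.        ,  0.        ,  0.        ]), 'tool_from_camera': array([[ 1.27637154e-03, -9.48458156e-01, -3.16899823e-01,
         8.16009585e-02],
       [ 9.99998387e-01,  1.61099057e-03, -7.93902838e-04,
         1.16934814e-03],
       [ 1.26350625e-03, -3.16898299e-01,  9.48458682e-01,
        -1.54429273e-01],
       [ 0.00000000e+00,  0.00000000e+00,  0.00000000e+00,
         1.00000000e+00]])} 0.9958852132161459
```

View pics/top0b.png

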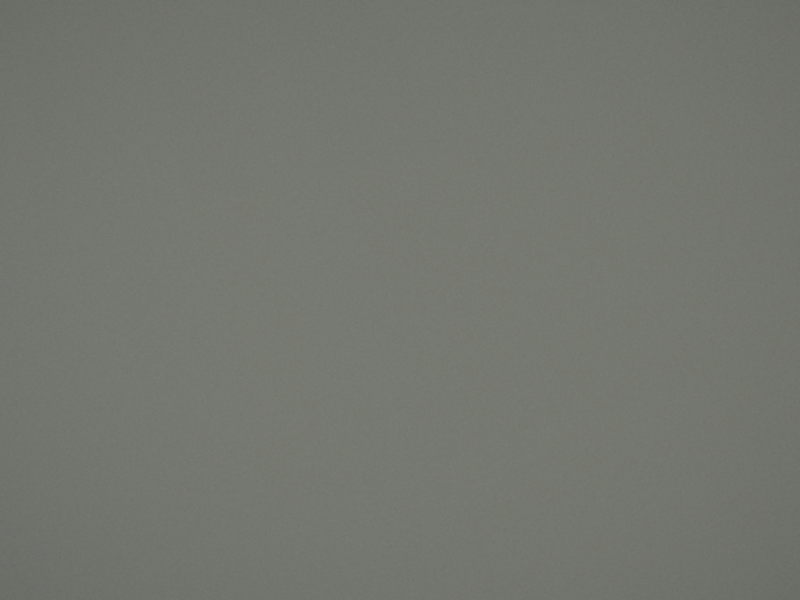

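View pics/side0.png

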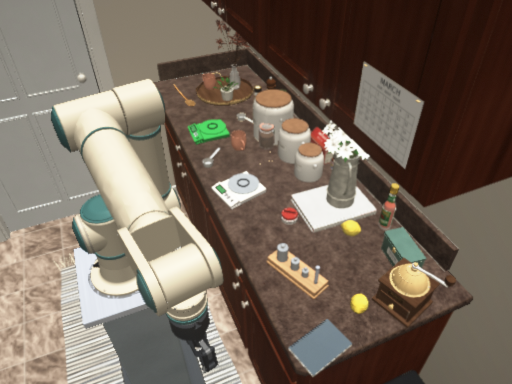

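The top view is blocked and shows only blank grey. In the side view the white scale is at (238,187), a green lookalike at (208,131), the block at (297,272) with the weights (282,250), (294,266), (305,272) and the pin (318,273), and the timer at (289,214). The largest weight is the one at (282,250), and the white scale is the one to use.

```bash
cat > h.py <<'E'
from rig import ctrl
import cv2,numpy as np
from scipy.spatial.transform import Rotation as R
def rot(a): return R.from_euler('xyz',a,degrees=True).as_matrix()
def pose(n,s=None):
    m=ctrl.camera_model(n)
    if n!='wrist': return m['K'],m['D'],rot(m['attitude']),np.array(m['eye'])
    T=m['tool_from_camera'];Rt=rot(s['tcp_rot'])
    return m['K'],m['D'],Rt@T[:3,:3],np.array(s['position'])+Rt@T[:3,3]
def cast(cam,uv,z):
    K,D,Rc,e=cam
    n=cv2.undistortPoints(np.array(uv,float).reshape(-1,1,2),K,D)[:,0]
    r=np.c_[n,np.ones(len(n))]@Rc.T
    return e+r*((z-e[2])/r[:,2])[:,None]
def cloud(cam,d):
    K,D,Rc,e=cam
    v,u=np.mgrid[:384,:512]
    n=cv2.undistortPoints(np.c_[u.ravel(),v.ravel()].astype(float).reshape(-1,1,2),K,D)[:,0]
    return (e+(np.c_[n,np.ones(len(n))]*d.reshape(-1,1))@Rc.T).reshape(384,512,3)
E
python3 - <<'E'
from h import *
c=pose('side')
pts=[(282,246),(294,262),(305,268),(318,267),(289,214),(242,183),(208,131),(360,302)]
P=cloud(c,np.load('pics/side0.npy'))
for p in pts: print(p,P[p[1],p[0]].round(3))
print('block corners',cast(c,[(268,259),(284,248),(328,284),(316,295)],.03).round(3))
print('scale',cast(c,[(212,190),(247,172),(265,189),(236,206)],.02).round(3))
a=cv2.imread('pics/side0.png')[165:305,200:385];cv2.imwrite('pics/c1.png',cv2.resize(a,None,fx=4,fy=4,interpolation=cv2.INTER_CUBIC))
E
```

```text
(282, 246) [ 0.482 -0.191  0.089]
(294, 262) [ 0.499 -0.245  0.063]
(305, 268) [ 0.519 -0.28   0.063]
(318, 267) [ 0.538 -0.321  0.106]
(289, 214) [ 0.593 -0.021  0.036]
(242, 183) [0.502 0.21  0.037]
(208, 131) [0.496 0.627 0.033]
(360, 302) [ 0.612 -0.447  0.051]
block corners [[ 0.441 -0.177  0.03 ]
 [ 0.509 -0.155  0.03 ]
 [ 0.569 -0.341  0.03 ]
 [ 0.516 -0.362  0.03 ]]
scale [[0.385 0.236 0.02 ]
 [0.553 0.286 0.02 ]
 [0.578 0.158 0.02 ]
 [0.439 0.112 0.02 ]]
```

View pics/c1.png

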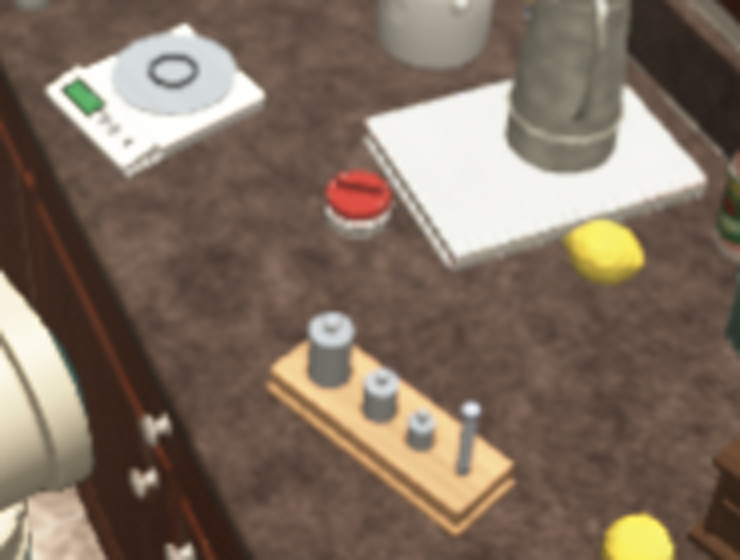

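The crop confirms it: the tall weight sits at the block's far-left end at crop (330,350) and the pin at the right end (467,440). The white scale is at (160,90), with its panel to the front-left. The timer is at (358,200).

I'll turn the tool first, then move it over the block to look.

drive_tool(
  moves=[
    {"rz":-0.15},
    {"rz":-0.15},
    {"rz":-0.15},
    {"rz":-0.15},
    {"rz":-0.15},
    {"rz":-0.15},
    {"rz":-0.15},
    {"rz":-0.15},
    {"rz":-0.15},
    {"rz":-0.15},
    {"rz":-0.15},
  ],
)

```text
$.moves[0]: bad value
```

drive_tool(
  moves=[
    {"dx":0.015,"dy":0.044,"dz":-0.003},
    {"dx":0.015,"dy":0.044,"dz":-0.003},
    {"dx":0.015,"dy":0.044,"dz":-0.003},
    {"dx":0.015,"dy":0.044,"dz":-0.003},
    {"dx":0.015,"dy":0.044,"dz":-0.003},
    {"dx":0.015,"dy":0.044,"dz":-0.003},
    {"dx":0.015,"dy":0.044,"dz":-0.003},
    {"dx":0.015,"dy":0.044,"dz":-0.003},
    {"dx":0.015,"dy":0.044,"dz":-0.003},
    {"dx":0.015,"dy":0.044,"dz":-0.003},
    {},
    {},
  ],
)

```text
$.moves[0]: bad value
```

```bash
cat > look.py <<'E'
import sys,pickle
from h import *
n=sys.argv[1]
s=ctrl.get_state();p,d=ctrl.capture('wrist')
pickle.dump((s,p,d),open(f'pics/{n}.pkl','wb'))
cv2.imwrite(f'pics/{n}.png',cv2.resize(p[:,:,::-1],(768,576)))
print(s['t'],s['position'].round(4),s['tcp_rot'].round(2),s['ft_force'].round(2))
E
python3 look.py w1
```

```text
0.15 [ 0.1216 -0.5105  0.2191] [-179.94   -0.     13.39] [-0.48  0.72  0.35]
```

View pics/w1.png

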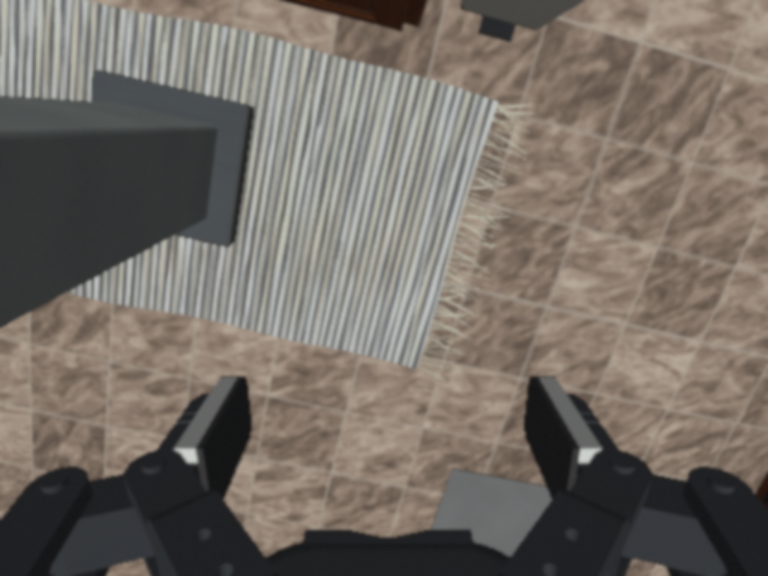

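Nothing moved: the rows need every field. The picture shows only floor, with the fingers at the bottom.

drive_tool(
  moves=[
    {"dx":0,"dy":0,"dz":0,"rx":0,"ry":0,"rz":-0.15,"gripper":-1},
    {"dx":0,"dy":0,"dz":0,"rx":0,"ry":0,"rz":-0.15,"gripper":-1},
    {"dx":0,"dy":0,"dz":0,"rx":0,"ry":0,"rz":-0.15,"gripper":-1},
    {"dx":0,"dy":0,"dz":0,"rx":0,"ry":0,"rz":-0.15,"gripper":-1},
    {"dx":0,"dy":0,"dz":0,"rx":0,"ry":0,"rz":-0.15,"gripper":-1},
    {"dx":0,"dy":0,"dz":0,"rx":0,"ry":0,"rz":-0.15,"gripper":-1},
    {"dx":0,"dy":0,"dz":0,"rx":0,"ry":0,"rz":-0.15,"gripper":-1},
    {"dx":0,"dy":0,"dz":0,"rx":0,"ry":0,"rz":-0.15,"gripper":-1},
    {"dx":0,"dy":0,"dz":0,"rx":0,"ry":0,"rz":-0.15,"gripper":-1},
    {"dx":0,"dy":0,"dz":0,"rx":0,"ry":0,"rz":-0.15,"gripper":-1},
    {"dx":0,"dy":0,"dz":0,"rx":0,"ry":0,"rz":-0.15,"gripper":-1},
  ],
)

```text
t: 1.3
position: [0.1216, -0.5106, 0.2195]
tcp_rot: [180.0, -0.0, 108.3]
ft_force: [-0.3, -0.9, -0.6]
opening: 0.0851
finger_force: 0.0
```

drive_tool(
  moves=[
    {"dx":0.015,"dy":0.044,"dz":-0.003,"rx":0,"ry":0,"rz":0,"gripper":-1},
    {"dx":0.015,"dy":0.044,"dz":-0.003,"rx":0,"ry":0,"rz":0,"gripper":-1},
    {"dx":0.015,"dy":0.044,"dz":-0.003,"rx":0,"ry":0,"rz":0,"gripper":-1},
    {"dx":0.015,"dy":0.044,"dz":-0.003,"rx":0,"ry":0,"rz":0,"gripper":-1},
    {"dx":0.015,"dy":0.044,"dz":-0.003,"rx":0,"ry":0,"rz":0,"gripper":-1},
    {"dx":0.015,"dy":0.044,"dz":-0.003,"rx":0,"ry":0,"rz":0,"gripper":-1},
    {"dx":0.015,"dy":0.044,"dz":-0.003,"rx":0,"ry":0,"rz":0,"gripper":-1},
    {"dx":0.015,"dy":0.044,"dz":-0.003,"rx":0,"ry":0,"rz":0,"gripper":-1},
    {"dx":0.015,"dy":0.044,"dz":-0.003,"rx":0,"ry":0,"rz":0,"gripper":-1},
    {"dx":0.015,"dy":0.044,"dz":-0.003,"rx":0,"ry":0,"rz":0,"gripper":-1},
    {"dx":0,"dy":0,"dz":0,"rx":0,"ry":0,"rz":0,"gripper":-1},
    {"dx":0,"dy":0,"dz":0,"rx":0,"ry":0,"rz":0,"gripper":-1},
  ],
)

```text
t: 2.5
position: [0.4944, -0.2319, 0.2491]
tcp_rot: [-179.9, -0.0, 108.0]
ft_force: [-0.4, -0.8, 1.0]
opening: 0.0855
finger_force: 0.0
```

```bash
python3 look.py w2
```

```text
2.5 [ 0.4944 -0.2319  0.2491] [-1.7994e+02 -3.0000e-02  1.0805e+02] [-0.4  -0.81  0.97]
```

View pics/w2.png

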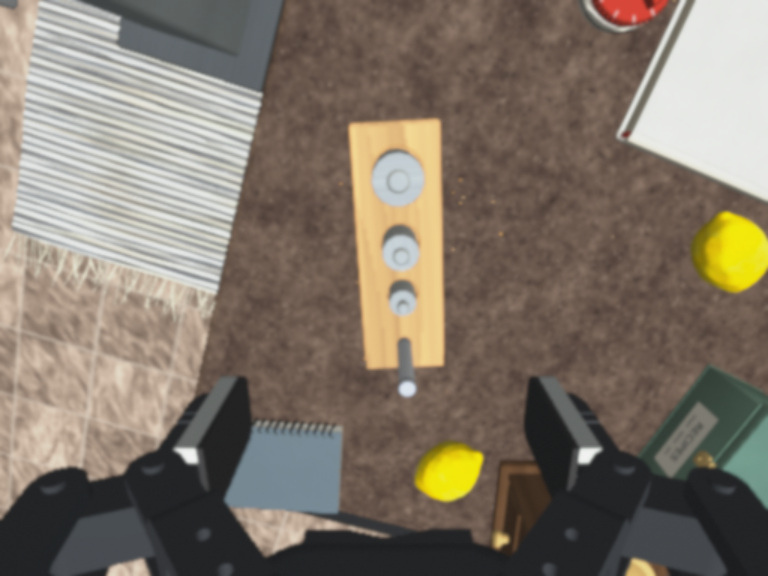

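The block stands nearly in line with the tool. Its corners are at (350,123), (440,120), (443,366) and (366,368), the large weight's knob is at (398,181) and the pin's top at (407,388). Other weights are at (401,253) and (403,303); the lemon is at (449,470).

```bash
cat > m.py <<'E'
from h import *
import pickle
s,p,d=pickle.load(open('pics/w2.pkl','rb'))
c=pose('wrist',s);P=cloud(c,d)
hsv=cv2.cvtColor(p,cv2.COLOR_RGB2HSV)
w=cv2.inRange(hsv,(8,70,120),(26,200,255))
reg=np.zeros_like(w);reg[70:260,215:310]=255
w&=reg
n,l,st,_=cv2.connectedComponentsWithStats(w);k=1+st[1:,4].argmax()
ct=max(cv2.findContours((l==k).astype('uint8'),0,2)[0],key=cv2.contourArea)
h=cv2.convexHull(ct)[:,0]
W=cast(c,h,.03)[:,:2].astype(np.float32)
r=cv2.minAreaRect(W*1000);print('block rect mm',r)
x=P.reshape(-1,3);rg=reg.ravel()>0
for nm,z0,z1,near in [('large',.07,.1,(.483,-.195)),('med',.058,.08,(.5,-.245)),('small',.045,.07,(.515,-.285)),('pintop',.098,.115,(.535,-.325))]:
    q=x[(x[:,2]>z0)&(x[:,2]<z1)&(np.hypot(x[:,0]-near[0],x[:,1]-near[1])<.03)]
    if len(q):
        (cx,cy),rad=cv2.minEnclosingCircle((q[:,:2]*1000).astype(np.float32));print(nm,len(q),np.median(q,0).round(4),cx,cy,rad,q[:,2].max())
f=x[rg&(l.ravel()==k)];print('wood z',np.percentile(f[:,2],[5,50,95]))
# pixel-cast: knobs / pin top, full-res px = view/1.5
for u,v,z in [(398,181,.091),(401,255,.073),(403,307,.063),(407,388,.106)]: print(cast(c,[(u/1.5,v/1.5)],z)[0].round(4))
E
python3 m.py
```

```text
block rect mm ((509.5885009765625, -247.65435791015625), (73.45891571044922, 211.7986602783203), 20.767913818359375)
large 1029 [ 0.4865 -0.185   0.0803] 487.1153869628906 -186.05345153808594 17.979854583740234 0.09288974486085305
med 486 [ 0.5057 -0.236   0.0622] 506.64385986328125 -237.474853515625 13.842665672302246 0.07465321735072766
small 273 [ 0.5211 -0.2752  0.0521] 522.1875610351562 -277.3379821777344 10.744474411010742 0.06450287447763237
pintop 128 [ 0.5373 -0.3169  0.1056] 537.6770629882812 -318.86077880859375 6.396725654602051 0.10710487021038961
wood z [0.00040641 0.02993219 0.03139396]
[ 0.4867 -0.1862  0.091 ]
[ 0.5061 -0.2364  0.073 ]
[ 0.5216 -0.2769  0.063 ]
[ 0.5373 -0.3184  0.106 ]
```

drive_tool(
  moves=[
    {"dx":0.046,"dy":0.007,"dz":0,"rx":0,"ry":0,"rz":-0.048,"gripper":-1},
    {"dx":0,"dy":0,"dz":0.04,"rx":0,"ry":0,"rz":0,"gripper":-1},
    {"dx":0,"dy":0,"dz":0.04,"rx":0,"ry":0,"rz":0,"gripper":-1},
    {"dx":0,"dy":0,"dz":0.04,"rx":0,"ry":0,"rz":0,"gripper":-1},
    {"dx":0,"dy":0,"dz":0.03,"rx":0,"ry":0,"rz":0,"gripper":-1},
    {"dx":0,"dy":0,"dz":0.02,"rx":0,"ry":0,"rz":0,"gripper":-1},
    {"dx":0,"dy":0,"dz":0.015,"rx":0,"ry":0,"rz":0,"gripper":-1},
    {"dx":0,"dy":0,"dz":0,"rx":0,"ry":0,"rz":0,"gripper":-1},
    {"dx":0,"dy":0,"dz":0,"rx":0,"ry":0,"rz":0,"gripper":-1},
  ],
)

```text
t: 3.45
position: [0.4862, -0.1875, 0.0653]
tcp_rot: [180.0, 0.0, 110.6]
ft_force: [0.6, -0.7, 0.7]
opening: 0.0854
finger_force: 0.0
```

drive_tool(
  moves=[
    {"dx":0.001,"dy":0,"dz":0.002,"rx":0,"ry":0,"rz":0,"gripper":1},
    {"dx":0,"dy":0,"dz":0,"rx":0,"ry":0,"rz":0,"gripper":1},
    {"dx":0,"dy":0,"dz":0,"rx":0,"ry":0,"rz":0,"gripper":1},
    {"dx":0,"dy":0,"dz":0,"rx":0,"ry":0,"rz":0,"gripper":1},
    {"dx":0,"dy":0,"dz":0,"rx":0,"ry":0,"rz":0,"gripper":1},
    {"dx":0,"dy":0,"dz":0,"rx":0,"ry":0,"rz":0,"gripper":1},
    {"dx":0,"dy":0,"dz":0,"rx":0,"ry":0,"rz":0,"gripper":1},
    {"dx":0,"dy":0,"dz":0,"rx":0,"ry":0,"rz":0,"gripper":1},
  ],
  squeeze=40,
)

```text
t: 4.25
position: [0.4866, -0.1858, 0.0636]
tcp_rot: [180.0, 0.1, 110.7]
ft_force: [-1.0, 0.5, 6.2]
opening: 0.0333
finger_force: 39.3
```

drive_tool(
  moves=[
    {"dx":0,"dy":0,"dz":-0.005,"rx":0,"ry":0,"rz":0,"gripper":1},
    {"dx":0,"dy":0,"dz":-0.01,"rx":0,"ry":0,"rz":0,"gripper":1},
    {"dx":0,"dy":0,"dz":-0.02,"rx":0,"ry":0,"rz":0,"gripper":1},
    {"dx":0,"dy":0,"dz":-0.03,"rx":0,"ry":0,"rz":0,"gripper":1},
    {"dx":0,"dy":0,"dz":-0.04,"rx":0,"ry":0,"rz":0,"gripper":1},
    {"dx":0,"dy":0,"dz":-0.04,"rx":0,"ry":0,"rz":0,"gripper":1},
    {"dx":0,"dy":0,"dz":-0.03,"rx":0,"ry":0,"rz":0,"gripper":1},
    {"dx":0,"dy":0,"dz":-0.01,"rx":0,"ry":0,"rz":0,"gripper":1},
    {"dx":0,"dy":0,"dz":0,"rx":0,"ry":0,"rz":0,"gripper":1},
  ],
)

```text
t: 5.15
position: [0.4865, -0.1858, 0.2486]
tcp_rot: [179.9, 0.1, 110.7]
ft_force: [0.3, 0.8, -4.7]
opening: 0.0333
finger_force: 40.6
```

drive_tool(
  moves=[
    {"dx":0.015,"dy":0.008,"dz":0,"rx":0,"ry":0,"rz":0,"gripper":1},
    {"dx":0.031,"dy":0.015,"dz":0,"rx":0,"ry":0,"rz":0,"gripper":1},
    {"dx":0.031,"dy":0.015,"dz":0,"rx":0,"ry":0,"rz":0,"gripper":1},
    {"dx":0.031,"dy":0.015,"dz":0,"rx":0,"ry":0,"rz":0,"gripper":1},
    {"dx":0.031,"dy":0.015,"dz":0,"rx":0,"ry":0,"rz":0,"gripper":1},
    {"dx":0.031,"dy":0.015,"dz":0,"rx":0,"ry":0,"rz":0,"gripper":1},
    {"dx":0.031,"dy":0.015,"dz":0,"rx":0,"ry":0,"rz":0,"gripper":1},
    {"dx":0.031,"dy":0.015,"dz":0,"rx":0,"ry":0,"rz":0,"gripper":1},
    {"dx":0.031,"dy":0.015,"dz":0,"rx":0,"ry":0,"rz":0,"gripper":1},
    {"dx":0.031,"dy":0.015,"dz":0,"rx":0,"ry":0,"rz":0,"gripper":1},
    {"dx":0.013,"dy":0.008,"dz":0,"rx":0,"ry":0,"rz":0,"gripper":1},
    {"dx":0,"dy":0,"dz":0,"rx":0,"ry":0,"rz":0,"gripper":1},
  ],
)

```text
t: 6.35
position: [0.5183, 0.1564, 0.2448]
tcp_rot: [-179.7, -0.0, 110.8]
ft_force: [-0.7, -0.0, -4.7]
opening: 0.0329
finger_force: 40.7
```

```bash
python3 look.py w3
```

```text
6.35 [0.5183 0.1564 0.2448] [-1.7974e+02 -5.0000e-02  1.1084e+02] [-0.71 -0.01 -4.71]
```

View pics/w3.png

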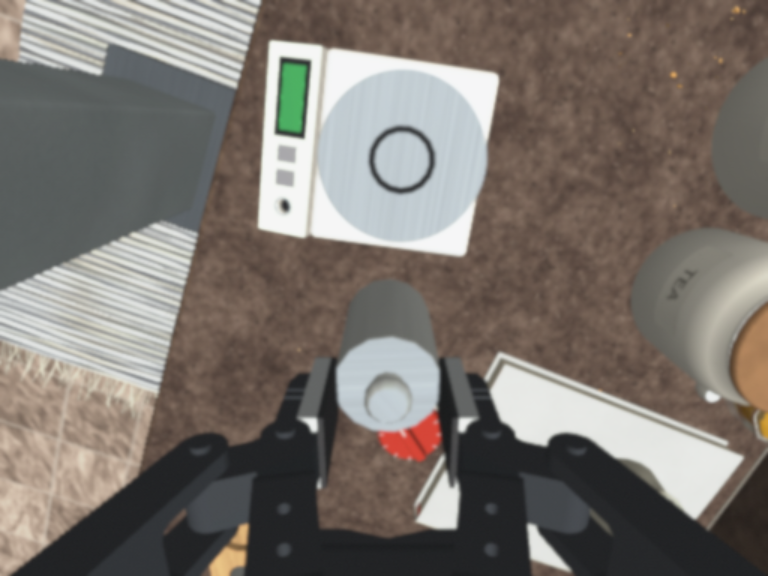

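The weight is held upright. The pan's ring is at (402,159), the set hole at (284,206), the grey keys at (286,154) and (285,178), and the display at (293,97).

```bash
cat > m3.py <<'E'
from h import *
import pickle
s,p,d=pickle.load(open('pics/w3.pkl','rb'))
c=pose('wrist',s);P=cloud(c,d);g=cv2.cvtColor(p,cv2.COLOR_RGB2GRAY)
hsv=cv2.cvtColor(p,cv2.COLOR_RGB2HSV)
# ring
m=np.zeros_like(g);cv2.circle(m,(268,106),32,255,-1);m&=cv2.inRange(g,0,95)
cs,_=cv2.findContours(m,cv2.RETR_CCOMP,cv2.CHAIN_APPROX_NONE)
for k in sorted(cs,key=cv2.contourArea)[-2:]:
    Q=cast(c,k[:,0],.041)[:,:2].astype(np.float32)*1000
    print('ring',cv2.contourArea(k),cv2.fitEllipse(Q))
# pan
pan=P[90:122,255:282].reshape(-1,3);print('pan z',np.median(pan,0))
# white panel: fit plane
w=cv2.inRange(hsv,(0,0,180),(180,40,255));roi=np.zeros_like(g)
cv2.fillPoly(roi,[np.array([(184,35),(206,36),(200,150),(177,147)])],255)
q=P[(w>0)&(roi>0)];A=np.c_[q[:,:2],np.ones(len(q))]
for _ in range(3):
    k,*_r=np.linalg.lstsq(A,q[:,2],rcond=None);e=A@k-q[:,2];ok=abs(e)<.003;A,q=A[ok],q[ok]
n=np.array([-k[0],-k[1],1]);n/=np.linalg.norm(n);print('panel n',n,'tilt',np.degrees(np.arccos(n[2])),'yaw',np.degrees(np.arctan2(-n[1],-n[0])),k,len(q))
# hole: dark blob
r=g[126:150,176:204];print(r[::1].tolist() if 0 else '')
cv2.imwrite('pics/hole.png',cv2.resize(p[120:155,172:210,::-1],None,fx=12,fy=12,interpolation=cv2.INTER_CUBIC))
# edges of scale (whole) rect at corners, view px -> world
for u,v,z in [(269,41,.0),(259,229,.0)]: pass
f=lambda u,v,z:cast(c,[(u/1.5,v/1.5)],z)[0]
a=f(326,49,.03);b=f(311,236,.03);t=a-b;print('yaw groove',np.degrees(np.arctan2(-t[0],t[1])))
a=f(330,49,.03);b=f(498,73,.03);t=b-a;print('yaw side1',np.degrees(np.arctan2(t[1],t[0])))
a=f(311,236,.03);b=f(466,255,.03);t=b-a;print('yaw side2',np.degrees(np.arctan2(t[1],t[0])))
a=f(269,41,.02);b=f(259,229,.02);t=a-b;print('yaw front',np.degrees(np.arctan2(-t[0],t[1])))
for u,v in [(284,206),(286,154),(285,178)]:
    h=f(u,v,.03)
    # intersect with panel plane
    o=c[3];dr=h-o;tt=(k[2]+k[:2]@o[:2]-o[2])/(dr[2]-k[:2]@dr[:2]);print('panel pt',(o+tt*dr).round(4))
# held weight top in tool frame
x=P.reshape(-1,3);Rt=rot(s['tcp_rot']);X=(x-s['position'])@Rt
kn=X[(abs(X[:,0])<.03)&(abs(X[:,1])<.018)&(X[:,2]<-.02)&(X[:,2]>-.045)]
top=X[(abs(X[:,0])<.03)&(abs(X[:,1])<.017)&(X[:,2]<-.012)&(X[:,2]>-.024)]
for nm,z in(('knob',kn),('top',top)): print(nm,len(z),np.median(z,0),cv2.minEnclosingCircle((z[:,:2]*1000).astype(np.float32)))
E
python3 m3.py
```

```text
ring 1213.0 ((506.90240478515625, 212.28477478027344), (41.989742279052734, 42.33916091918945), 87.98246765136719)
ring 1386.5 ((506.93115234375, 212.1046142578125), (45.02436828613281, 45.0871696472168), 8.282333374023438)
pan z [0.50731716 0.2130104  0.03621595]
panel n [-0.47637857 -0.14454595  0.86727731] tilt 29.85622987418464 yaw 16.879194677029385 [ 0.54928057  0.16666635 -0.2380328 ] 189

yaw groove 13.818363080152292
yaw side1 13.45270164636737
yaw side2 13.805036447413835
yaw front 13.538898487315507
panel pt [0.4352 0.1461 0.0254]
panel pt [0.4251 0.1844 0.0262]
panel pt [0.4296 0.167  0.0258]
knob 1652 [ 1.58131409e-03  2.61662144e-05 -2.75467723e-02] ((-0.1556079089641571, -0.027386531233787537), 20.89325714111328)
top 3121 [ 4.41668595e-03  2.18176262e-05 -1.63577583e-02] ((-0.5570226311683655, -0.014108693227171898), 20.14821434020996)
```

View pics/hole.png

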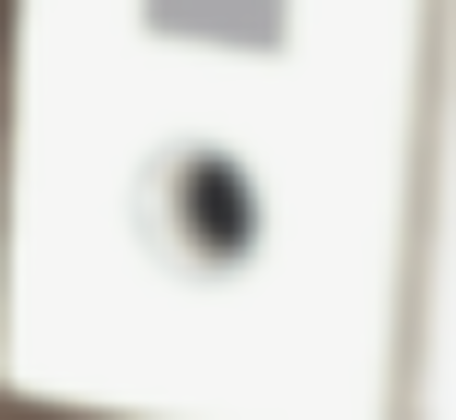

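The crop shows the hole's rim with its dark mouth near (205,207), which is full-res pixel (189,137). The ring is well fixed. I'll check where the knob sits in the tool before placing the weight.

Run:
```python
from h import *
import pickle
s,p,d=pickle.load(open('pics/w3.pkl','rb'))
c=pose('wrist',s);P=cloud(c,d);Rt=rot(s['tcp_rot']);X=(P-s['position'])@Rt
m=((abs(X[...,0])<.03)&(abs(X[...,1])<.016)&(X[...,2]<-.0225)&(X[...,2]>-.04)).astype('uint8')
m[:240]=0
n,l,st,_=cv2.connectedComponentsWithStats(m);k=1+st[1:,4].argmax();print(st[k])
ct=max(cv2.findContours((l==k).astype('uint8'),0,1)[0],key=cv2.contourArea)[:,0]
w=cast(c,ct,s['position'][2]+.0275);t=(w-s['position'])@Rt
print('knob tool mm',cv2.minEnclosingCircle((t[:,:2]*1000).astype(np.float32)))
m2=((X[...,2]<-.013)&(X[...,2]>-.0225)&(abs(X[...,1])<.0185)&(abs(X[...,0])<.03));m2[:200]=False
t=X[m2];print(len(t),t.min(0),t.max(0))
D=np.array([.5069,.2122,0])-s['position'];print('go tool',D@Rt)
```

```text
[243 251  32  31 789]
knob tool mm ((1.2287817001342773, 0.2367481291294098), 8.021671295166016)
3030 [-0.01808619 -0.01847612 -0.02249296] [ 0.01740321  0.01838596 -0.01301157]
go tool [0.05599908 0.01030819 0.24476144]
```

drive_tool(
  moves=[
    {"dx":0.028,"dy":0.005,"dz":0,"rx":0,"ry":0,"rz":0,"gripper":1},
    {"dx":0.028,"dy":0.005,"dz":0,"rx":0,"ry":0,"rz":0,"gripper":1},
    {"dx":0,"dy":0,"dz":0.03,"rx":0,"ry":0,"rz":0,"gripper":1},
    {"dx":0,"dy":0,"dz":0.04,"rx":0,"ry":0,"rz":0,"gripper":1},
    {"dx":0,"dy":0,"dz":0.04,"rx":0,"ry":0,"rz":0,"gripper":1},
    {"dx":0,"dy":0,"dz":0.025,"rx":0,"ry":0,"rz":0,"gripper":1},
    {"dx":0,"dy":0,"dz":0.015,"rx":0,"ry":0,"rz":0,"gripper":1},
    {"dx":0,"dy":0,"dz":0,"rx":0,"ry":0,"rz":0,"gripper":1},
    {"dx":0,"dy":0,"dz":0,"rx":0,"ry":0,"rz":0,"gripper":1},
    {"dx":0,"dy":0,"dz":0,"rx":0,"ry":0,"rz":0,"gripper":1},
  ],
)

```text
t: 7.4
position: [0.5098, 0.2109, 0.0998]
tcp_rot: [179.8, 0.0, 110.7]
ft_force: [0.7, 0.3, -5.2]
opening: 0.033
finger_force: 40.8
```

drive_tool(
  moves=[
    {"dx":0,"dy":0,"dz":0.005,"rx":0,"ry":0,"rz":0,"gripper":1},
    {"dx":0,"dy":0,"dz":0,"rx":0,"ry":0,"rz":0,"gripper":1},
  ],
)

```text
t: 7.6
position: [0.5087, 0.2108, 0.0927]
tcp_rot: [180.0, 0.0, 110.7]
ft_force: [-1.2, 0.5, -5.0]
opening: 0.0335
finger_force: 40.8
```

```bash
python3 look.py w4; python3 look.py w5
python3 - <<'E'
from h import *
import pickle
for n in('w4','w5'):
    s,p,d=pickle.load(open(f'pics/{n}.pkl','rb'))
    c=pose('wrist',s);P=cloud(c,d);g=cv2.cvtColor(p,cv2.COLOR_RGB2GRAY);Rt=rot(s['tcp_rot'])
    q=P[(abs(P[...,2]-.036)<.003)&(np.hypot(P[...,0]-.507,P[...,1]-.212)<.06)];print(len(q))
    print('to ring(w3 est)',(np.array([.5069,.2122,0])-s['position'])@Rt)
E
```

```text
7.6 [0.5087 0.2108 0.0927] [1.7999e+02 1.0000e-02 1.1069e+02] [-1.16  0.51 -5.02]
7.65 [0.5086 0.2108 0.0927] [180.     0.   110.69] [-0.73 -0.43 -4.51]
14841
to ring(w3 est) [ 0.0019595  -0.00115921  0.09273928]
14823
to ring(w3 est) [ 0.00192802 -0.00110452  0.09274865]
```

View pics/w5.png

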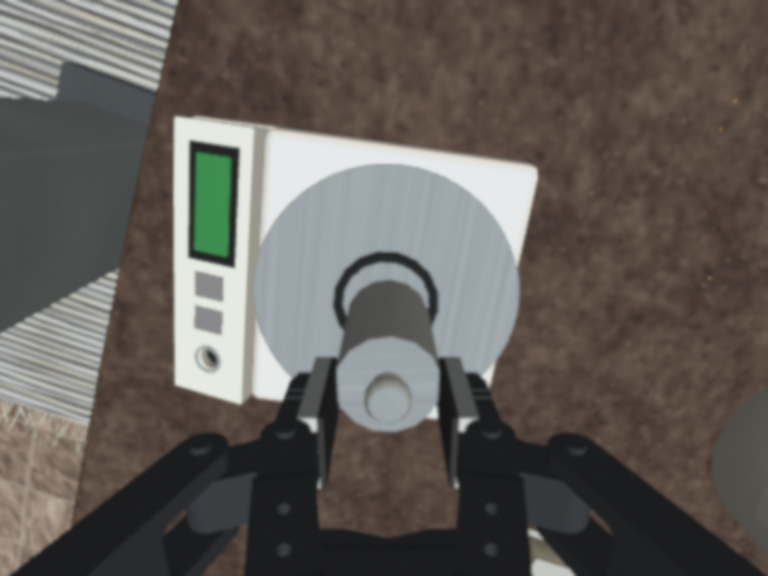

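The ring's visible arc is at (387,265) with the weight just in front of it. The hole is at (208,357), its steel rim clear. I'll measure both from this steady pose.

```bash
cat > m5.py <<'E'
from h import *
import pickle
from scipy.optimize import least_squares
s,p,d=pickle.load(open('pics/w5.pkl','rb'))
c=pose('wrist',s);P=cloud(c,d);g=cv2.cvtColor(p,cv2.COLOR_RGB2GRAY);hsv=cv2.cvtColor(p,cv2.COLOR_RGB2HSV)
Rt=rot(s['tcp_rot'])
def circ(q):
    f=lambda x:np.hypot(q[:,0]-x[0],q[:,1]-x[1])-x[2]
    r=least_squares(f,[*q.mean(0),.02],loss='soft_l1',f_scale=.0005);return r.x,np.sqrt((r.fun**2).mean())
# ring arc: centre-line of dark pixels along rays from centre, upper half
v,u=np.nonzero((g<70));k=(v<200)&(v>162)&(abs(u-258)<36)&~((abs(u-258)<29)&(v>185))
q=cast(c,np.c_[u[k],v[k]],.041)[:,:2]
x,e=circ(q);print('ring',x,e,k.sum(),'tool',((np.r_[x[:2],0]-s['position'])@Rt)[:2])
# pan edge: steel vs white, depth jump not clear; use colour edges
pan=cv2.inRange(hsv,(90,12,90),(125,80,215));pan[230:]=0
n,l,st,ce=cv2.connectedComponentsWithStats(pan);i=1+st[1:,4].argmax()
ct=cv2.convexHull(max(cv2.findContours((l==i).astype('uint8'),0,1)[0],key=cv2.contourArea))[:,0]
ct=ct[ct[:,1]<215];x,e=circ(cast(c,ct,.036)[:,:2]);print('pan',x,e,st[i])
# panel plane
roi=np.zeros_like(g);cv2.fillPoly(roi,[np.array([(121,85),(165,88),(158,258),(121,248)])],255)
q=P[roi>0];A=np.c_[q[:,:2],np.ones(len(q))]
for _ in range(6):
    kk=np.linalg.lstsq(A,q[:,2],rcond=None)[0];ee=abs(A@kk-q[:,2]);ok=ee<max(.0012,2*np.median(ee));A,q=A[ok],q[ok]
nn=np.array([-kk[0],-kk[1],1]);nn/=np.linalg.norm(nn);print('n',nn,np.degrees(np.arccos(nn[2])),np.degrees(np.arctan2(-nn[1],-nn[0])),len(q))
for yy,xx in [(238,125),(238,138),(238,150),(238,158)]: print(P[yy,xx].round(4))
np.set_printoptions(linewidth=250)
print(g[226:252,126:152])
E
python3 m5.py
```

```text
ring [0.50692169 0.21308901 0.02197834] 0.0009292933841259603 412 tool [ 0.00275205 -0.00077018]
pan [0.50727607 0.21356697 0.06123803] 0.00032365753580681296 [  170   109   176   121 14210]
n [-0.26286082 -0.06858665  0.96239288] 15.763156234223874 14.62378508346206 5699
[0.4227 0.1396 0.0196]
[0.4323 0.1429 0.0187]
[0.4429 0.1521 0.0282]
[0.4488 0.155  0.0293]
[[232 232 232 232 232 232 232 232 232 232 232 232 232 232 232 232 232 232 232 232 232 232 232 232 232 232]
 [232 232 232 232 232 232 232 232 232 232 232 231 232 232 232 232 232 232 232 232 232 232 232 232 232 232]
 [232 232 232 232 232 232 232 231 230 229 228 228 229 230 231 232 232 232 232 232 232 232 232 232 232 232]
 [232 232 232 232 232 232 230 227 222 218 216 217 219 222 226 230 231 232 232 232 232 232 232 232 232 232]
 [232 232 232 232 231 229 224 216 204 194 190 190 192 199 211 221 228 231 232 232 232 232 232 232 232 232]
 [232 232 232 231 228 222 211 196 183 175 170 167 165 169 181 200 217 226 230 232 232 232 232 232 232 232]
 [232 232 232 229 221 206 192 185 180 171 161 151 143 146 157 173 193 213 224 230 232 232 232
[... 1347 characters left out ...]
 187 181 172 163 157 158 166 181 208 224 230 232 232 232]
 [232 232 232 232 232 230 226 217 202 187 175 173 176 178 174 170 168 171 183 200 218 228 231 232 232 232]
 [232 232 232 232 232 232 230 227 221 210 193 180 176 176 176 174 177 188 206 219 226 230 232 232 232 232]
 [232 232 232 232 232 232 232 231 229 225 217 207 199 198 197 196 198 210 222 228 230 232 232 232 232 232]
 [232 232 232 232 232 232 232 232 231 230 227 224 222 221 221 220 220 224 229 231 232 232 232 232 232 232]
 [232 232 232 232 232 232 232 232 232 232 231 230 230 229 229 229 229 230 231 232 232 232 232 232 232 232]
 [232 232 232 232 232 232 232 232 232 232 232 232 232 232 232 232 232 232 232 232 232 232 232 232 232 232]]
```

drive_tool(
  moves=[
    {"dx":0.0027,"dy":-0.0007,"dz":0,"rx":0,"ry":0,"rz":0,"gripper":1},
    {"dx":0,"dy":0,"dz":0.004,"rx":0,"ry":0,"rz":0,"gripper":1},
    {"dx":0,"dy":0,"dz":0.003,"rx":0,"ry":0,"rz":0,"gripper":1},
    {"dx":0,"dy":0,"dz":0.002,"rx":0,"ry":0,"rz":0,"gripper":1},
    {"dx":0,"dy":0,"dz":0.002,"rx":0,"ry":0,"rz":0,"gripper":1},
    {"dx":0,"dy":0,"dz":0,"rx":0,"ry":0,"rz":0,"gripper":1},
    {"dx":0,"dy":0,"dz":0,"rx":0,"ry":0,"rz":0,"gripper":1},
  ],
)

```text
t: 8.4
position: [0.5071, 0.213, 0.0817]
tcp_rot: [-180.0, 0.0, 110.7]
ft_force: [0.2, -0.5, -3.8]
opening: 0.033
finger_force: 40.9
```

drive_tool(
  moves=[
    {"dx":0,"dy":0,"dz":0.001,"rx":0,"ry":0,"rz":0,"gripper":1},
    {"dx":0,"dy":0,"dz":0.0005,"rx":0,"ry":0,"rz":0,"gripper":1},
    {"dx":0,"dy":0,"dz":0,"rx":0,"ry":0,"rz":0,"gripper":1},
    {"dx":0,"dy":0,"dz":0,"rx":0,"ry":0,"rz":0,"gripper":1},
  ],
)

```text
t: 8.8
position: [0.507, 0.2131, 0.0802]
tcp_rot: [-180.0, 0.0, 110.7]
ft_force: [-0.3, -0.2, -4.2]
opening: 0.0327
finger_force: 40.9
```

drive_tool(
  moves=[
    {"dx":0,"dy":0,"dz":0.0005,"rx":0,"ry":0,"rz":0,"gripper":1},
    {"dx":0,"dy":0,"dz":0.0004,"rx":0,"ry":0,"rz":0,"gripper":1},
    {"dx":0,"dy":0,"dz":0,"rx":0,"ry":0,"rz":0,"gripper":1},
    {"dx":0,"dy":0,"dz":0,"rx":0,"ry":0,"rz":0,"gripper":1},
  ],
)

```text
t: 9.2
position: [0.5072, 0.2131, 0.0797]
tcp_rot: [180.0, 0.0, 110.7]
ft_force: [-0.6, -1.1, 0.1]
opening: 0.0332
finger_force: 41.4
```

drive_tool(
  moves=[
    {"dx":0,"dy":0,"dz":0,"rx":0,"ry":0,"rz":0,"gripper":0.15},
    {"dx":0,"dy":0,"dz":0,"rx":0,"ry":0,"rz":0,"gripper":0},
    {"dx":0,"dy":0,"dz":0,"rx":0,"ry":0,"rz":0,"gripper":-0.2},
    {"dx":0,"dy":0,"dz":0,"rx":0,"ry":0,"rz":0,"gripper":-0.5},
    {"dx":0,"dy":0,"dz":0,"rx":0,"ry":0,"rz":0,"gripper":-0.5},
    {"dx":0,"dy":0,"dz":-0.02,"rx":0,"ry":0,"rz":0,"gripper":-0.5},
    {"dx":0,"dy":0,"dz":-0.04,"rx":0,"ry":0,"rz":0,"gripper":-0.5},
    {"dx":0,"dy":0,"dz":-0.04,"rx":0,"ry":0,"rz":0,"gripper":-0.5},
    {"dx":0,"dy":0,"dz":-0.04,"rx":0,"ry":0,"rz":0,"gripper":-0.5},
    {"dx":0,"dy":0,"dz":-0.03,"rx":0,"ry":0,"rz":0,"gripper":-0.5},
    {"dx":0,"dy":0,"dz":0,"rx":0,"ry":0,"rz":0,"gripper":-0.5},
    {"dx":0,"dy":0,"dz":0,"rx":0,"ry":0,"rz":0,"gripper":-0.5},
  ],
)

```text
t: 10.4
position: [0.5072, 0.2131, 0.2495]
tcp_rot: [179.9, 0.0, 110.7]
ft_force: [-0.1, 0.5, -0.3]
opening: 0.0641
finger_force: 0.0
```

```bash
python3 look.py w6
cat > m6.py <<'E'
from h import *
import pickle
s,p,d=pickle.load(open('pics/w6.pkl','rb'))
c=pose('wrist',s);P=cloud(c,d)
for z0,z1 in((.0945,.1),(.102,.112)):
    m=(P[...,2]>z0)&(P[...,2]<z1)&(np.hypot(P[...,0]-.507,P[...,1]-.213)<.03)
    q=P[m];print(len(q),np.median(q,0).round(4),cv2.minEnclosingCircle((q[:,:2]*1000).astype(np.float32)))
q=P[m];
m=(P[...,2]>.092)&(P[...,2]<.1)&(np.hypot(P[...,0]-.507,P[...,1]-.213)<.03);q=P[m];A=np.c_[q[:,:2],np.ones(len(q))]
k=np.linalg.lstsq(A,q[:,2],rcond=None)[0];print('tilt deg',np.degrees(np.arctan(k[:2])))
E
python3 m6.py
```

```text
10.4 [0.5072 0.2131 0.2495] [1.7994e+02 1.0000e-02 1.1068e+02] [-0.11  0.5  -0.29]
765 [0.5068 0.2149 0.0961] ((507.8326721191406, 212.83409118652344), 17.769332885742188)
189 [0.5075 0.2133 0.1067] ((507.78692626953125, 212.55616760253906), 7.57975435256958)
tilt deg [-0.05591117 -0.62268542]
```

View pics/w6.png

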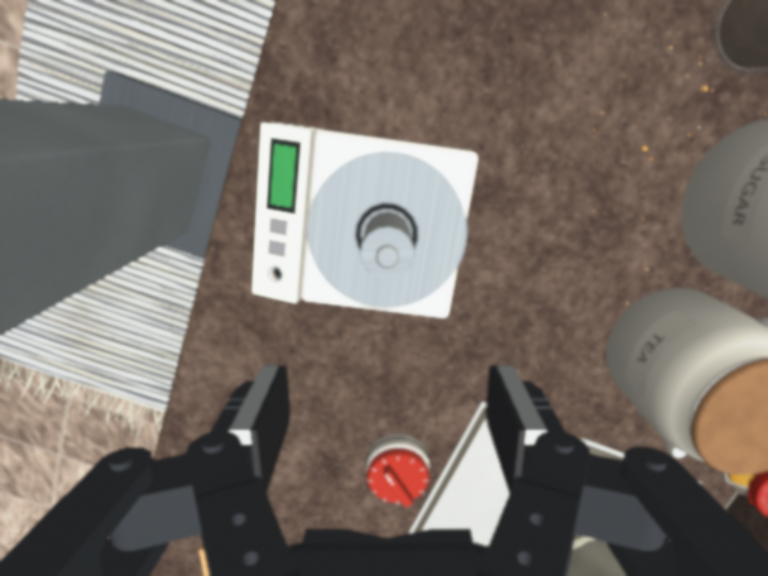

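The weight stands upright inside the ring, with its knob at (387,257) and its top at z = 0.096. The hole is at (277,273). Next I'll compute the hole's position from w5 and w6, and the shift to the pin.

```bash
cat > m7.py <<'E'
from h import *
import pickle
yaw=np.radians(13.65);ex=np.array([np.cos(yaw),np.sin(yaw),0]);t=np.tan(np.radians(15))
for n,u0,v0 in(('w5',138,238),('w6',184.5,182)):
    s,p,d=pickle.load(open(f'pics/{n}.pkl','rb'))
    c=pose('wrist',s);P=cloud(c,d);g=cv2.cvtColor(p,cv2.COLOR_RGB2GRAY)
    B=10 if n=='w6' else 16
    u0i,v0i=int(u0),int(v0)
    w=g[v0i-B:v0i+B,u0i-B:u0i+B]
    # panel heights round the hole (ring of pixels)
    vv,uu=np.mgrid[:384,:512];rr=np.hypot(uu-u0,vv-v0)
    lo,hi=(11,15) if n=='w5' else (7.5,11)
    q=P[(rr>lo)&(rr<hi)&(g>205)];z=q[:,2]-t*(q@ex);print(n,'panel off',np.percentile(z,[20,50,80]).round(4),len(q))
    off=np.median(z)
    m=(w<(205 if n=='w5' else np.median(w)-12)).astype('uint8')
    nn,l,st,ce=cv2.connectedComponentsWithStats(m)
    k=1+np.argmin([np.hypot(*(ce[i]-B)) if st[i,4]>15 else 99 for i in range(1,nn)])
    ct=max(cv2.findContours((l==k).astype('uint8'),0,1)[0],key=cv2.contourArea)
    e=cv2.fitEllipse(cv2.convexHull(ct));uv=np.array(e[0])+[u0i-B,v0i-B];print('ellipse',e[1],uv)
    r=cast(c,[uv],.03)[0]-c[3];o=c[3]
    # plane raised 1 mm along normal
    a=(off+.001/np.cos(np.radians(15))+t*(o@ex)-o[2])/(r[2]-t*(r@ex));H=o+a*r;print('mouth',H.round(4),'scale frame rel seat',
      ((H-[.5072,.2130,.036])@np.c_[ex,[-ex[1],ex[0],0],[0,0,1]]).round(4))
Rt=rot(s['tcp_rot']);print('to pin tool',(np.array([.5375,-.3186,0])-s['position'])@Rt)
E
python3 m7.py
```

```text
w5 panel off [-0.0975 -0.0971 -0.0966] 320
ellipse (15.843047142028809, 19.87808609008789) [138.02008629 238.93458748]
mouth [0.4341 0.1468 0.0263] scale frame rel seat [-0.0867 -0.0471 -0.0097]
w6 panel off [-0.0976 -0.097  -0.0965] 198
ellipse (9.755988121032715, 11.2730131149292) [183.28111458 182.0384779 ]
mouth [0.4339 0.147  0.0263] scale frame rel seat [-0.0868 -0.0468 -0.0097]
to pin tool [-0.50810632 -0.15970401  0.24938456]
```

drive_tool(
  moves=[
    {"dx":-0.021,"dy":-0.007,"dz":0,"rx":0,"ry":0,"rz":0,"gripper":-1},
    {"dx":-0.044,"dy":-0.014,"dz":0,"rx":0,"ry":0,"rz":0,"gripper":-1},
    {"dx":-0.044,"dy":-0.014,"dz":0,"rx":0,"ry":0,"rz":0,"gripper":-1},
    {"dx":-0.044,"dy":-0.014,"dz":0,"rx":0,"ry":0,"rz":0,"gripper":-1},
    {"dx":-0.044,"dy":-0.014,"dz":0,"rx":0,"ry":0,"rz":0,"gripper":-1},
    {"dx":-0.044,"dy":-0.014,"dz":0,"rx":0,"ry":0,"rz":0,"gripper":-1},
    {"dx":-0.044,"dy":-0.014,"dz":0,"rx":0,"ry":0,"rz":0,"gripper":-1},
    {"dx":-0.044,"dy":-0.014,"dz":0,"rx":0,"ry":0,"rz":0,"gripper":-1},
    {"dx":-0.044,"dy":-0.014,"dz":0,"rx":0,"ry":0,"rz":0,"gripper":-1},
    {"dx":-0.044,"dy":-0.014,"dz":0,"rx":0,"ry":0,"rz":0,"gripper":-1},
    {"dx":-0.044,"dy":-0.014,"dz":0,"rx":0,"ry":0,"rz":0,"gripper":-1},
    {"dx":-0.044,"dy":-0.013,"dz":0,"rx":0,"ry":0,"rz":0,"gripper":-1},
  ],
)

```text
t: 11.65
position: [0.5349, -0.3176, 0.247]
tcp_rot: [-179.9, -0.2, 110.7]
ft_force: [0.0, -1.4, -0.4]
opening: 0.0856
finger_force: 0.0
```

drive_tool(
  moves=[
    {"dx":-0.003,"dy":0,"dz":0,"rx":0,"ry":0,"rz":0,"gripper":-1},
    {"dx":0,"dy":0,"dz":0.02,"rx":0,"ry":0,"rz":0,"gripper":-1},
    {"dx":0,"dy":0,"dz":0.03,"rx":0,"ry":0,"rz":0,"gripper":-1},
    {"dx":0,"dy":0,"dz":0.02,"rx":0,"ry":0,"rz":0,"gripper":-1},
    {"dx":0,"dy":0,"dz":0,"rx":0,"ry":0,"rz":0,"gripper":-1},
    {"dx":0,"dy":0,"dz":0,"rx":0,"ry":0,"rz":0,"gripper":-1},
  ],
)

```text
t: 12.25
position: [0.5366, -0.3181, 0.1788]
tcp_rot: [-179.9, -0.1, 110.7]
ft_force: [0.1, -0.1, 0.4]
opening: 0.0853
finger_force: 0.0
```

```bash
python3 look.py w7
python3 - <<'E'
from h import *
import pickle
s,p,d=pickle.load(open('pics/w7.pkl','rb'))
c=pose('wrist',s);P=cloud(c,d);Rt=rot(s['tcp_rot'])
m=(P[...,2]>.1)&(P[...,2]<.112)&(np.hypot(P[...,0]-.5375,P[...,1]+.3186)<.02)
q=P[m];print(len(q),np.median(q,0).round(4),cv2.minEnclosingCircle((q[:,:2]*1000).astype(np.float32)))
print('tool',((np.median(q,0)-s['position'])@Rt).round(4))
E
```

```text
12.25 [ 0.5366 -0.3181  0.1788] [-1.7994e+02 -8.0000e-02  1.1071e+02] [ 0.05 -0.11  0.44]
217 [ 0.5373 -0.3179  0.1059] ((537.6099243164062, -318.7551574707031), 6.087041854858398)
tool [-0.0002  0.0008  0.0728]
```

drive_tool(
  moves=[
    {"dx":0,"dy":0.0008,"dz":0.03,"rx":0,"ry":0,"rz":0,"gripper":-1},
    {"dx":0,"dy":0,"dz":0.03,"rx":0,"ry":0,"rz":0,"gripper":-1},
    {"dx":0,"dy":0,"dz":0.025,"rx":0,"ry":0,"rz":0,"gripper":-1},
    {"dx":0,"dy":0,"dz":0.015,"rx":0,"ry":0,"rz":0,"gripper":-1},
    {"dx":0,"dy":0,"dz":0,"rx":0,"ry":0,"rz":0,"gripper":-1},
    {"dx":0,"dy":0,"dz":0,"rx":0,"ry":0,"rz":0,"gripper":-0.2},
    {"dx":0,"dy":0,"dz":0,"rx":0,"ry":0,"rz":0,"gripper":0.3},
    {"dx":0,"dy":0,"dz":0,"rx":0,"ry":0,"rz":0,"gripper":1},
    {"dx":0,"dy":0,"dz":0,"rx":0,"ry":0,"rz":0,"gripper":1},
    {"dx":0,"dy":0,"dz":0,"rx":0,"ry":0,"rz":0,"gripper":1},
    {"dx":0,"dy":0,"dz":0,"rx":0,"ry":0,"rz":0,"gripper":1},
    {"dx":0,"dy":0,"dz":0,"rx":0,"ry":0,"rz":0,"gripper":1},
  ],
  squeeze=45,
)

```text
t: 13.5
position: [0.5377, -0.3186, 0.0799]
tcp_rot: [180.0, 0.0, 110.7]
ft_force: [-0.6, -0.4, 2.6]
opening: 0.0096
finger_force: 43.9
```

drive_tool(
  moves=[
    {"dx":0,"dy":0,"dz":-0.005,"rx":0,"ry":0,"rz":0,"gripper":1},
    {"dx":0,"dy":0,"dz":-0.01,"rx":0,"ry":0,"rz":0,"gripper":1},
    {"dx":0,"dy":0,"dz":-0.02,"rx":0,"ry":0,"rz":0,"gripper":1},
    {"dx":0,"dy":0,"dz":-0.03,"rx":0,"ry":0,"rz":0,"gripper":1},
    {"dx":0,"dy":0,"dz":-0.035,"rx":0,"ry":0,"rz":0,"gripper":1},
    {"dx":0,"dy":0,"dz":-0.035,"rx":0,"ry":0,"rz":0,"gripper":1},
    {"dx":0,"dy":0,"dz":-0.025,"rx":0,"ry":0,"rz":0,"gripper":1},
    {"dx":0,"dy":0,"dz":-0.01,"rx":0,"ry":0,"rz":0,"gripper":1},
    {"dx":0,"dy":0,"dz":0,"rx":0,"ry":0,"rz":0,"gripper":1},
  ],
)

```text
t: 14.4
position: [0.5379, -0.3187, 0.251]
tcp_rot: [179.9, 0.1, 110.7]
ft_force: [0.1, 0.6, -0.5]
opening: 0.0097
finger_force: 43.9
```

drive_tool(
  moves=[
    {"dx":0.022,"dy":0.002,"dz":0,"rx":0,"ry":0,"rz":0,"gripper":1},
    {"dx":0.043,"dy":0.004,"dz":0,"rx":0,"ry":0,"rz":0,"gripper":1},
    {"dx":0.043,"dy":0.004,"dz":0,"rx":0,"ry":0,"rz":0,"gripper":1},
    {"dx":0.043,"dy":0.004,"dz":0,"rx":0,"ry":0,"rz":0,"gripper":1},
    {"dx":0.043,"dy":0.004,"dz":0,"rx":0,"ry":0,"rz":0,"gripper":1},
    {"dx":0.043,"dy":0.004,"dz":0,"rx":0,"ry":0,"rz":0,"gripper":1},
    {"dx":0.043,"dy":0.004,"dz":0,"rx":0,"ry":0,"rz":0,"gripper":1},
    {"dx":0.043,"dy":0.003,"dz":0,"rx":0,"ry":0,"rz":0,"gripper":1},
    {"dx":0.043,"dy":0.003,"dz":0,"rx":0,"ry":0,"rz":0,"gripper":1},
    {"dx":0.043,"dy":0.003,"dz":0,"rx":0,"ry":0,"rz":0,"gripper":1},
    {"dx":0.043,"dy":0.003,"dz":0,"rx":0,"ry":0,"rz":0,"gripper":1},
    {"dx":0.022,"dy":0,"dz":0,"rx":0,"ry":0,"rz":0,"gripper":1},
  ],
)

```text
t: 15.6
position: [0.4039, 0.1408, 0.2473]
tcp_rot: [-179.8, -0.1, 110.8]
ft_force: [-0.1, 0.3, 0.5]
opening: 0.0096
finger_force: 43.9
```

drive_tool(
  moves=[
    {"dx":0,"dy":0,"dz":0,"rx":0,"ry":0,"rz":0.123,"gripper":1},
    {"dx":0,"dy":0,"dz":0,"rx":-0.1309,"ry":0,"rz":0,"gripper":1},
    {"dx":0,"dy":0,"dz":0,"rx":-0.1309,"ry":0,"rz":0,"gripper":1},
    {"dx":0,"dy":0,"dz":0,"rx":0,"ry":0,"rz":0,"gripper":1},
    {"dx":0,"dy":0,"dz":0,"rx":0,"ry":0,"rz":0,"gripper":1},
    {"dx":0,"dy":0,"dz":0,"rx":0,"ry":0,"rz":0,"gripper":1},
  ],
)

```text
t: 16.2
position: [0.406, 0.1384, 0.249]
tcp_rot: [165.2, 0.0, 103.6]
ft_force: [0.4, 0.6, 0.1]
opening: 0.0096
finger_force: 44.0
```

```bash
python3 look.py w8
cat > m8.py <<'E'
from h import *
import pickle
s,p,d=pickle.load(open('pics/w8.pkl','rb'))
c=pose('wrist',s);P=cloud(c,d);Rt=rot(s['tcp_rot']);X=(P-s['position'])@Rt
print('opening',s['opening'],s['finger_force'],'tool z',Rt[:,2].round(4))
m=(abs(X[...,0])<.02)&(abs(X[...,1])<.009)&(X[...,2]<.07)&(X[...,2]>-.035)
for a,b in((-.03,-.024),(-.024,-.012),(-.012,0),(0,.015),(.02,.03),(.03,.04),(.04,.047),(.052,.06),(.06,.068),(.068,.08)):
    q=X[(abs(X[...,0])<.02)&(abs(X[...,1])<.012)&(X[...,2]<b)&(X[...,2]>a)]
    if len(q): print(a,b,len(q),np.median(q,0).round(4),(q[:,:2].min(0)*1e3).round(1),(q[:,:2].max(0)*1e3).round(1))
yaw=np.radians(13.65);n=np.array([-np.sin(np.radians(15))*np.cos(yaw),-np.sin(np.radians(15))*np.sin(yaw),np.cos(np.radians(15))])
M=np.array([.4340,.1469,.0263]);T=M+n*.0759;print('angle err',np.degrees(np.arccos(-Rt[:,2]@n)),(n@Rt).round(4));print('tip->mouth in tool',((T-s['position'])@Rt).round(4))
E
python3 m8.py
```

```text
16.2 [0.406  0.1384 0.249 ] [165.15   0.   103.62] [0.44 0.65 0.12]
opening 0.009630954221229067 44.04364049434662 tool z [ 0.249   0.0603 -0.9666]
-0.03 -0.024 695 [ 0.0022  0.0006 -0.0263] [-11.9 -11.9] [11.4 11.8]
-0.024 -0.012 538 [ 0.0083  0.0002 -0.0193] [  2.1 -11.9] [10.7 11.8]
-0.012 0 209 [ 0.0047  0.0002 -0.0065] [ 1.9 -4.6] [6.  5.5]
0 0.015 237 [0.0046 0.0002 0.0071] [-0.2 -5.6] [5.9 5.9]
0.02 0.03 119 [0.0046 0.0001 0.0245] [-0.7 -5.4] [5.9 6.1]
0.03 0.04 106 [0.0047 0.0001 0.0348] [ 0.2 -5.7] [5.8 6. ]
0.04 0.047 72 [0.0047 0.0005 0.0433] [-0.6 -5.8] [5.9 6.1]
0.052 0.06 2 [ 0.0022 -0.0002  0.059 ] [ 2.2 -0.6] [2.2 0.1]
0.06 0.068 27 [0.0016 0.0001 0.0637] [ 0.6 -2.1] [2.3 2.3]
0.068 0.08 21 [0.0017 0.0001 0.0723] [ 0.2 -2.1] [2.1 2.4]
angle err 0.15391623569626908 [-2.0e-04 -2.7e-03 -1.0e+00]
tip->mouth in tool [ 0.0016 -0.029   0.1468]
```

drive_tool(
  moves=[
    {"dx":0.0018,"dy":-0.029,"dz":0,"rx":-0.0027,"ry":0,"rz":0,"gripper":1},
    {"dx":0,"dy":0,"dz":0.03,"rx":0,"ry":0,"rz":0,"gripper":1},
    {"dx":0,"dy":0,"dz":0.04,"rx":0,"ry":0,"rz":0,"gripper":1},
    {"dx":0,"dy":0,"dz":0.035,"rx":0,"ry":0,"rz":0,"gripper":1},
    {"dx":0,"dy":0,"dz":0.02,"rx":0,"ry":0,"rz":0,"gripper":1},
    {"dx":0,"dy":0,"dz":0.01,"rx":0,"ry":0,"rz":0,"gripper":1},
    {"dx":0,"dy":0,"dz":0,"rx":0,"ry":0,"rz":0,"gripper":1},
    {"dx":0,"dy":0,"dz":0,"rx":0,"ry":0,"rz":0,"gripper":1},
  ],
)

```text
t: 17.05
position: [0.4129, 0.142, 0.1125]
tcp_rot: [164.8, 0.0, 103.6]
ft_force: [-0.1, -0.3, -0.7]
opening: 0.0097
finger_force: 44.1
```

```bash
python3 look.py w8; python3 m8.py | tail -5
python3 - <<'E'
import cv2
a=cv2.imread('pics/w8.png');cv2.imwrite('pics/w8c.png',cv2.resize(a[270:470,280:500],None,fx=3,fy=3,interpolation=cv2.INTER_CUBIC))
E
```

```text
17.05 [0.4129 0.142  0.1125] [164.8    0.   103.63] [-0.07 -0.34 -0.73]
0.052 0.06 3 [0.002  0.0001 0.0595] [ 1.1 -0.6] [2.  2.3]
0.06 0.068 25 [0.0017 0.0001 0.0644] [ 0.6 -2.1] [2.3 2.3]
0.068 0.08 22 [0.0017 0.0001 0.0712] [ 0.6 -2.1] [2.5 2.4]
angle err 0.19733334633413646 [-2.0e-04  3.4e-03 -1.0e+00]
tip->mouth in tool [-0.0002 -0.0015  0.013 ]
```

View pics/w8c.png

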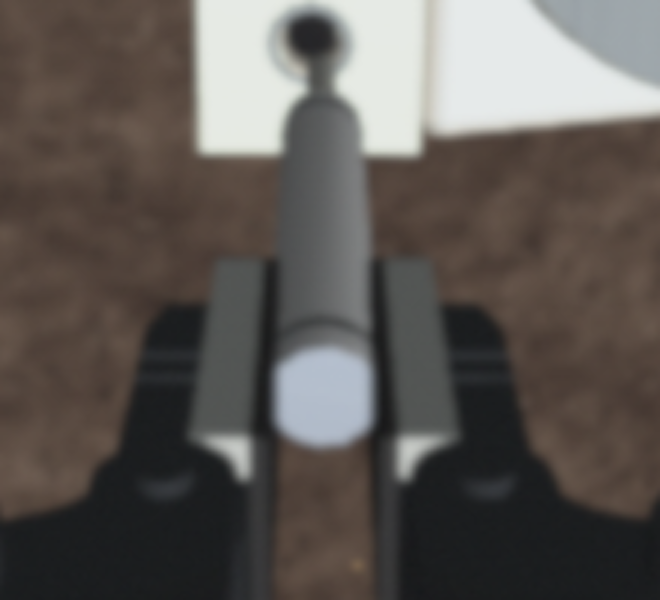

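The shank's tip is just short of the hole (crop (311,38)), with the pin axis about 1.5 mm to the right of centre, which agrees with the computed offset. I'll correct it and go in.

drive_tool(
  moves=[
    {"dx":-0.0002,"dy":-0.0013,"dz":0,"rx":0.002,"ry":0,"rz":0,"gripper":1},
    {"dx":0,"dy":0,"dz":0.005,"rx":0,"ry":0,"rz":0,"gripper":1},
    {"dx":0,"dy":0,"dz":0.004,"rx":0,"ry":0,"rz":0,"gripper":1},
    {"dx":0,"dy":0,"dz":0,"rx":0,"ry":0,"rz":0,"gripper":1},
    {"dx":0,"dy":0,"dz":0,"rx":0,"ry":0,"rz":0,"gripper":1},
  ],
)

```text
t: 17.6
position: [0.4133, 0.142, 0.1023]
tcp_rot: [165.0, 0.0, 103.6]
ft_force: [0.2, 0.6, -0.1]
opening: 0.0098
finger_force: 44.1
```

```bash
python3 look.py w8; python3 m8.py | tail -2
```

```text
17.6 [0.4133 0.142  0.1023] [1.6499e+02 1.0000e-02 1.0364e+02] [ 0.21  0.6  -0.06]
angle err 0.016675265678788333 [-1.e-04  3.e-04 -1.e+00]
tip->mouth in tool [-0.0001  0.0009  0.003 ]
```

drive_tool(
  moves=[
    {"dx":0,"dy":0.0005,"dz":0.002,"rx":0,"ry":0,"rz":0,"gripper":1},
    {"dx":0,"dy":0,"dz":0.002,"rx":0,"ry":0,"rz":0,"gripper":1},
    {"dx":0,"dy":0,"dz":0.002,"rx":0,"ry":0,"rz":0,"gripper":1},
    {"dx":0,"dy":0,"dz":0.001,"rx":0,"ry":0,"rz":0,"gripper":1},
    {"dx":0,"dy":0,"dz":0,"rx":0,"ry":0,"rz":0,"gripper":1},
    {"dx":0,"dy":0,"dz":0,"rx":0,"ry":0,"rz":0,"gripper":1},
  ],
)

```text
t: 18.25
position: [0.4156, 0.1425, 0.0958]
tcp_rot: [165.0, 0.0, 103.6]
ft_force: [0.4, -1.6, 0.3]
opening: 0.0097
finger_force: 44.1
```

```bash
python3 look.py w8; python3 m8.py | tail -2
```

```text
18.25 [0.4156 0.1425 0.0958] [1.6496e+02 1.0000e-02 1.0364e+02] [ 0.41 -1.62  0.34]
angle err 0.03792250492349944 [-2.e-04  6.e-04 -1.e+00]
tip->mouth in tool [-0.0001  0.0003 -0.0039]
```

drive_tool(
  moves=[
    {"dx":0,"dy":0.0002,"dz":0.001,"rx":0,"ry":0,"rz":0,"gripper":1},
    {"dx":0,"dy":0,"dz":0.001,"rx":0,"ry":0,"rz":0,"gripper":1},
    {"dx":0,"dy":0,"dz":0.001,"rx":0,"ry":0,"rz":0,"gripper":1},
    {"dx":0,"dy":0,"dz":0,"rx":0,"ry":0,"rz":0,"gripper":1},
    {"dx":0,"dy":0,"dz":0,"rx":0,"ry":0,"rz":0,"gripper":1},
  ],
)

```text
t: 18.8
position: [0.4166, 0.1428, 0.0931]
tcp_rot: [165.0, 0.0, 103.6]
ft_force: [-0.5, -0.2, 1.1]
opening: 0.0095
finger_force: 44.2
```

```bash
cat > f.py <<'E'
from h import *
F=[];Z=[]
for i in range(8):
    s=ctrl.get_state();Rt=rot(s['tcp_rot']);F.append(s['ft_force']@Rt);Z.append((np.array([.4340,.1469,.0263])-s['position'])@Rt-[0,0,.0759]);ctrl.capture('wrist')
print(s['t'],'F tool',np.mean(F,0).round(2),np.std(F,0).round(2),'tip->mouth',np.mean(Z,0).round(4))
E
python3 f.py
```

```text
19.15 F tool [-0.22 -0.17 -1.56] [0.45 0.54 0.4 ] tip->mouth [-0.0001 -0.0001 -0.0068]
```

drive_tool(
  moves=[
    {"dx":0,"dy":0,"dz":0.001,"rx":0,"ry":0,"rz":0,"gripper":1},
    {"dx":0,"dy":0,"dz":0.001,"rx":0,"ry":0,"rz":0,"gripper":1},
    {"dx":0,"dy":0,"dz":0.0006,"rx":0,"ry":0,"rz":0,"gripper":1},
    {"dx":0,"dy":0,"dz":0,"rx":0,"ry":0,"rz":0,"gripper":1},
    {"dx":0,"dy":0,"dz":0,"rx":0,"ry":0,"rz":0,"gripper":1},
  ],
)

```text
t: 19.7
position: [0.4173, 0.1429, 0.0906]
tcp_rot: [164.9, 0.0, 103.6]
ft_force: [-1.7, 0.2, 4.0]
opening: 0.0098
finger_force: 44.3
```

```bash
python3 f.py
```

```text
20.05 F tool [ 0.22 -0.24 -3.38] [0.47 0.67 0.43] tip->mouth [-0.0001 -0.0001 -0.0094]
```

drive_tool(
  moves=[
    {"dx":0,"dy":0,"dz":0.0005,"rx":0,"ry":0,"rz":0,"gripper":1},
    {"dx":0,"dy":0,"dz":0,"rx":0,"ry":0,"rz":0,"gripper":1},
    {"dx":0,"dy":0,"dz":0,"rx":0,"ry":0,"rz":0,"gripper":1},
    {"dx":0,"dy":0,"dz":0,"rx":0,"ry":0,"rz":0,"gripper":1},
    {"dx":0,"dy":0,"dz":0,"rx":0,"ry":0,"rz":0,"gripper":1},
    {"dx":0,"dy":0,"dz":0,"rx":0,"ry":0,"rz":0,"gripper":1},
    {"dx":0,"dy":0,"dz":0,"rx":0,"ry":0,"rz":0,"gripper":1},
    {"dx":0,"dy":0,"dz":0,"rx":0,"ry":0,"rz":0,"gripper":1},
    {"dx":0,"dy":0,"dz":0,"rx":0,"ry":0,"rz":0,"gripper":1},
    {"dx":0,"dy":0,"dz":0,"rx":0,"ry":0,"rz":0,"gripper":1},
    {"dx":0,"dy":0,"dz":0,"rx":0,"ry":0,"rz":0,"gripper":1},
    {"dx":0,"dy":0,"dz":0,"rx":0,"ry":0,"rz":0,"gripper":1},
  ],
)

```text
t: 21.3
position: [0.4174, 0.1429, 0.09]
tcp_rot: [165.0, 0.0, 103.6]
ft_force: [-0.3, -0.0, 3.6]
opening: 0.0097
finger_force: 44.4
```

```bash
for i in 1 2 3 4 5 6 7 8; do python3 f.py; done; python3 look.py w9; sed -i 's/w6.pkl/w9.pkl/' m6.py; python3 m6.py
```

```text
21.65 F tool [-0.22  0.07 -3.64] [0.52 0.53 0.3 ] tip->mouth [-0.0001 -0.     -0.01  ]
22.05 F tool [ 0.05  0.27 -3.92] [0.4  0.75 0.36] tip->mouth [-0.   -0.   -0.01]
22.45 F tool [-0.23  0.67 -4.06] [0.34 0.7  0.52] tip->mouth [-0.0001  0.     -0.01  ]
22.85 F tool [ 0.12  0.24 -4.  ] [0.43 0.37 0.69] tip->mouth [-0.    0.   -0.01]
23.25 F tool [-0.11  0.5  -3.87] [0.75 0.55 0.53] tip->mouth [-0.0001  0.     -0.01  ]
23.65 F tool [ 0.45  0.11 -3.93] [0.49 0.25 0.37] tip->mouth [-0.    0.   -0.01]
24.05 F tool [ 0.05  0.67 -4.07] [0.6  0.21 0.29] tip->mouth [-0.0001  0.     -0.01  ]
24.45 F tool [-0.1   0.48 -3.94] [0.24 0.43 0.28] tip->mouth [-0.0001 -0.     -0.01  ]
24.5 [0.4174 0.1429 0.0899] [1.6496e+02 1.0000e-02 1.0364e+02] [-0.24  0.1   4.09]
1941 [0.5022 0.2132 0.0961] ((506.9607238769531, 212.40597534179688), 18.327634811401367)
584 [0.5043 0.2127 0.1067] ((506.3492126464844, 212.9287567138672), 7.599059104919434)
tilt deg [2.38807907 0.07846288]
```

The key has been held steadily for over 4 s at about 4 N, roughly 3.5 mm in, and the weight is still in the ring. I'm handing the job in now.

```bash
python3 -c "
from rig import ctrl;print(ctrl.finish_job())"
```

```text
the job is handed in; nothing more can be done
None
```

The job is handed in at about 24.5 s (no verdict shown): the largest weight stands upright in the pan's ring, and the pin, square to the panel, holds the key about 3.5 mm of 5 mm in (measured force about 4 N), pressed still for over 3 s.

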